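Seat a press-fit D-handle and prove it on the pull tester

TASK

The D-handle stands a little proud of its socket on the bench pull tester: push it fully home. Then draw the handle away from the tester, slowly, until the pointer stands at the long 10 N tick, hold it there for two seconds without ever going on to the thick 13 N limit bar, and ease it back to zero so that it never snaps back. Leave the handle fully seated and untouched, and do not disturb the things standing round the tester.

Things in the scene. Friction and masses are not known exactly. Their poses are not given: they have to be found in the camera images.
- tester: Pull tester, fixed, placed anew each time. Origin on the bench; -x is the pull direction (roughly to the robot), z up. Base plate x -48..76, y +-42, 10 high; on it a grey spring housing x -8..72, y +-30, top at z 64, with a white scale on top. A sprung tube from its front carries a steel socket block x -42..-18, y +-25, top z 60, with a collar to x -52 (mm). The D-handle's shank is pressed into it.
- gauge (a joint): How far the socket block (with pointer and handle) is drawn out of the housing along the tester's -x, in m: 0 at rest, end of travel 0.064. A spring of 250 N/m pulls it back, so the reading is the pull: 4 mm per newton, 0.040 = 10 N (long tick), 0.052 = 13 N (limit bar). Let go under load, it snaps back.
- handle (a joint): How far the D-handle stands out of the socket beyond fully home, in m: 0 = home against a solid stop, starts 0.008 to 0.016, grows along the tester's -x. Tight press fit: about 6 N moves it inward (tester's +x; the gauge stays at 0, on its stop), about 15 N pulls it out again; between these it stays.
- handle_window (a point): Centre of the D-handle's window. The handle is a level closed frame of round bars centred 40 mm above the bench, only the bench below: wooden crossbar on the side away from the tester, two 12 mm steel arms, steel yoke bar on the socket side. Window 51 mm long (tester x), 84 mm wide (y): shut fingers can go down into it. This point is 32.5 mm from the centre lines of crossbar and yoke bar. Axes as tester.
- handle_bar (a point): Middle of the D-handle's crossbar, on its centre line, 40 mm above the bench; the bar is 14 mm thick, with a wooden surface and two brass rings, and runs along the tester's y, about 110 mm over all. With the handle home and the gauge at 0 it lies 140 mm from the tester's origin along -x.
- handle_yoke (a point): Middle of the D-handle's yoke bar (steel, 14 mm thick, along the tester's y), where the shank meets it, 40 mm above the bench. With the handle home and the gauge at 0 it lies 75 mm from the tester's origin along -x, 23 mm from the collar's face.
- pointer (a point): Tip of the dark steel pointer over the white scale on the housing, 68 mm above the bench; the pointer's thin arm runs back from the socket block at the tester's y = -18 mm. It moves with the gauge, towards the robot as the pull rises.
- proof_tick (a point): The long 10 N tick on the scale. The scale has thin ticks every 2 N (8 mm) from 0, farthest from the robot, to 12 N; the tick for 10 N is the only long one. The pull is right when the pointer is level with it along the tester's x.
- limit_tick (a point): The thick 13 N limit bar on the scale, 12 mm past the long tick; it has no thin ticks beyond it.
- rivet_tin: Bystander: flat round green tin, 65 mm across, 30 mm high, loose beside the housing (tester's -y side). Origin at the centre of its underside.
- spool: Bystander: upright brown thread spool about 42 mm across, 55 mm high, with a short thread tail, loose on the tester's -y side near the handle. Origin at the centre of its underside.
- buckle: Bystander: brass-coloured roller buckle, a flat frame 42 x 30 x 11 mm, loose beside the housing (tester's +y side). Origin at the centre of its underside.

How it is judged:
By the outcome, as a careful person would: the job done as asked, in the order asked, and still so for the second after the job is handed in, with the robot touching nothing.
It also fails if it takes over 50 s, if anything falls off the work surface, if the arm or the gripper's body presses on something with over 40 N, if the wrist force passes 120 N, or if a joint passes its speed limit or range.

ROBOT

A 6-joint arm with a two-finger parallel gripper is mounted at the origin on the work surface; the furniture and walls round the work are solid. World frame = base frame: x ahead of the robot, y to its left, z up, the work surface at z = 0. Lengths are in m, angles in rad, forces in N, time in s.
With the tool pointing down it reaches from about 0.325 to 0.9 m from the base axis. Payload 6.1 kg.
Tool frame: the origin (TCP) lies between the finger pads; the fingertips stand 8 mm ahead of it and the grasp point (between the pads) lies 11 mm behind it; z points along the fingers, y is the line along which they close (so a half turn about z gives the same grasp; the last joint's range is limited). The gripper opens to 87 mm and grips with 3 to 60 N. Pads are 19 mm wide; open, the fingers measure 117 mm over their backs; the gripper's body (75 mm by 190 mm) begins 51 mm behind the grasp point.
Start: joints at [-0.126, 0.22, 1.526, -0, 1.395, -0.126], TCP at [0.625, -0, 0.231] pointing down, gripper open.
Joint ranges: [-2.98, 2.98], [-0.91, 2.08], [0.09, 2.57], [-1.24, 4.39], [0.2, 2.65], [-2.68, 2.68]. Speed limits (rad/s): [2.57, 2.57, 3.01, 3.14, 3.14, 3.14].

INTERFACE

Orientations are given as [roll, pitch, yaw] about the fixed x, y, z axes, in that order (R = Rz(yaw) Ry(pitch) Rx(roll)).
In Python, from station import * gives the robot as it stands.
- The arm moves only by the shell command python3 -m creep 'ROWS'. ROWS is JSON, a list of rows, each a list of 3 entries, a list of its own where there are three numbers: the shift along the tool's x, y, z in cm, then the turn about the tool's z in degrees, then the finger opening in cm, from 0 to 8.7. A call has 1 to 5 rows; each row is the pose to reach, as a shift and turn from the pose commanded when the call began, along the tool's axes at that moment; what a row does not reach only later rows make up. A row lasts 1/10 s, in which the tool goes at most 50 mm and 8.59 degrees, less where a joint would pass 70% of its speed; a pose out of reach is approached as far as the arm can. A call with a gripper value outside its range is refused whole. The fingers move at their own pace and stop on an object; the grip force is fixed at half the most. Time passes only in rows, so rows that repeat a pose let the fingers close. It gives the time, the measured TCP pose, the force, the opening and the grip force at its end, in the units of the state.
- get_obs(): the state, without advancing time (a new reading comes with each control period).
- snapshot(name): name is "scene" or "side" or "wrist"; returns the picture (480x640x3 uint8, red, green, blue); there is no depth.
- get_calibration(name): a dict with "camera_matrix" (3x3 intrinsics, pixels), "cam_to_world" (4x4, takes a point from camera to world coordinates); the wrist camera has in their place "tool_from_camera" (4x4, takes a point from camera to tool coordinates, whose origin is the TCP and whose axes are the flange's). Camera axes: x right, y down, z forward; pixel columns grow to the right and rows downward; lengths in m; the calibration is good to about 2 mm. A picture is of the moment at which its call begins: read the wrist's pose just before it. get_calibration takes no time and is no camera call.
- close_job(): hands the job in; it is judged then, once.
The state is a dict: "time_s": time; "joints": joint angles; "qd": joint speeds; "joint_efforts": joint torques, N m; "tcp_pos": TCP position; "orientation": TCP orientation; "force": force on the tool from outside, world axes, zero at the start; "torque": the same for the moment, N m; "finger_gap": finger opening in m; "grip_force": force on a finger pad.
Only numpy, scipy, OpenCV 4.12 (cv2) and the standard library are available. Lean on these libraries where they do the work, as an engineer would, in place of code of your own. Each camera call takes 0.05 s, during which the arm holds its last target. There are 200 camera calls.

## Working session

There is one attempt and no reset: what is moved stays moved. The work goes in short steps, Python scripts to look and compute and a shell command to move; the robot and the scene stay as the last step left them, time stands still between calls to the robot, and variables do not carry over. Pictures are saved under pics/ and viewed, at most 10 in all, crops included, and the job is handed in when it is done.

```bash
mkdir -p pics; ls; python3 - <<'E'
from station import *
import cv2
o=get_obs();print(o['time_s'],o['tcp_pos'],o['orientation'],o['finger_gap'])
for n in ("scene","side","wrist"):
    cv2.imwrite(f"pics/{n}0.png",snapshot(n)[:,:,::-1]); c=get_calibration(n); print(n,{k:__import__('numpy').round(v,3).tolist() for k,v in c.items()})
E
```

```text
pics
0.0 [6.24394487e-01 6.26016897e-05 2.29447321e-01] [-3.13967781e+00 -2.42995386e-04  1.57079903e+00] 0.08694333350443831
scene {'camera_matrix': [[525.746, 0.0, 316.091], [0.0, 525.746, 238.39], [0.0, 0.0, 1.0]], 'cam_to_world': [[-0.865, -0.276, 0.419, 0.236], [-0.502, 0.486, -0.716, 0.756], [-0.006, -0.829, -0.559, 0.566], [0.0, 0.0, 0.0, 1.0]]}
side {'camera_matrix': [[524.239, 0.0, 321.641], [0.0, 524.239, 244.3], [0.0, 0.0, 1.0]], 'cam_to_world': [[-0.953, -0.202, 0.227, 0.395], [-0.303, 0.629, -0.716, 0.739], [0.002, -0.751, -0.66, 0.627], [0.0, 0.0, 0.0, 1.0]]}
wrist {'camera_matrix': [[415.033, 0.0, 314.349], [0.0, 415.033, 243.393], [0.0, 0.0, 1.0]], 'tool_from_camera': [[0.0, -0.955, -0.298, 0.083], [1.0, 0.0, 0.0, -0.001], [-0.0, -0.298, 0.955, -0.155], [0.0, 0.0, 0.0, 1.0]]}
```

View pics/side0.png

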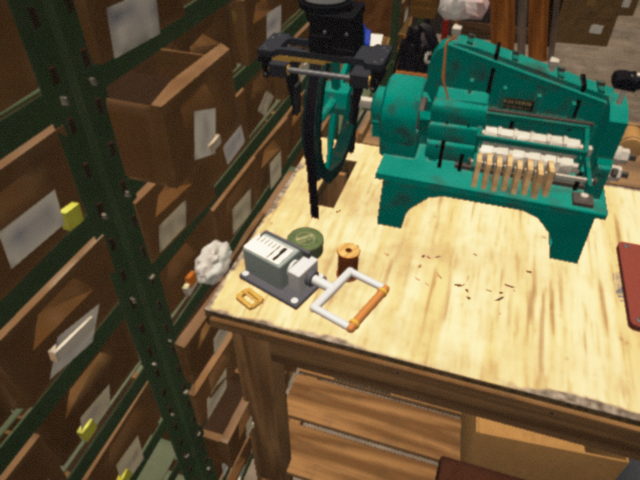

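View pics/wrist0.png

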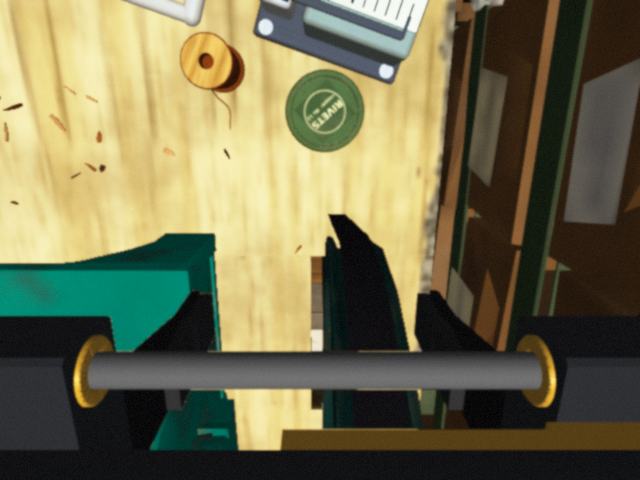

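```bash
cat > h.py <<'E'
from station import *
import numpy as np, cv2
from scipy.spatial.transform import Rotation as Ro
def cam(n,o=None):
    c=get_calibration(n);K=np.array(c['camera_matrix'])
    if n!='wrist': return K,np.array(c['cam_to_world'])
    T=np.eye(4);T[:3,:3]=Ro.from_euler('xyz',o['orientation']).as_matrix();T[:3,3]=o['tcp_pos']
    return K,T@np.array(c['tool_from_camera'])
def pt(KT,uv,z):
    K,T=KT;d=T[:3,:3]@np.linalg.solve(K,[*uv,1]);p=T[:3,3];return p+d*(z-p[2])/d[2]
def px(KT,p):
    K,T=KT;q=T[:3,:3].T@(np.array(p)-T[:3,3]);q=K@q;return q[:2]/q[2]
E
python3 - <<'E'
from h import *
C=cam('side')
for n,uv,z in [("bar near",(352,326),.04),("bar far",(387,290),.04),("yoke near",(314,310),.04),("yoke far",(347,272),.04),("spool top",(347,248),.055),("tin",(304,238),.03),("buckle",(249,298),.005),("base corner R",(296,303),.01),("scale corner",(247,240),.064),("scale corner2",(290,266),.064)]: print(n,pt(C,uv,z).round(3))
im=cv2.imread('pics/side0.png')[200:340,220:410];cv2.imwrite('pics/side0c.png',cv2.resize(im,None,fx=4,fy=4,interpolation=cv2.INTER_CUBIC))
E
```

```text
bar near [0.5  0.26 0.04]
bar far [0.468 0.174 0.04 ]
yoke near [0.562 0.247 0.04 ]
yoke far [0.537 0.155 0.04 ]
spool top [0.549 0.115 0.055]
tin [0.634 0.086 0.03 ]
buckle [0.68  0.225 0.005]
base corner R [0.602 0.217 0.01 ]
scale corner [0.708 0.156 0.064]
scale corner2 [0.619 0.193 0.064]
```

View pics/side0c.png

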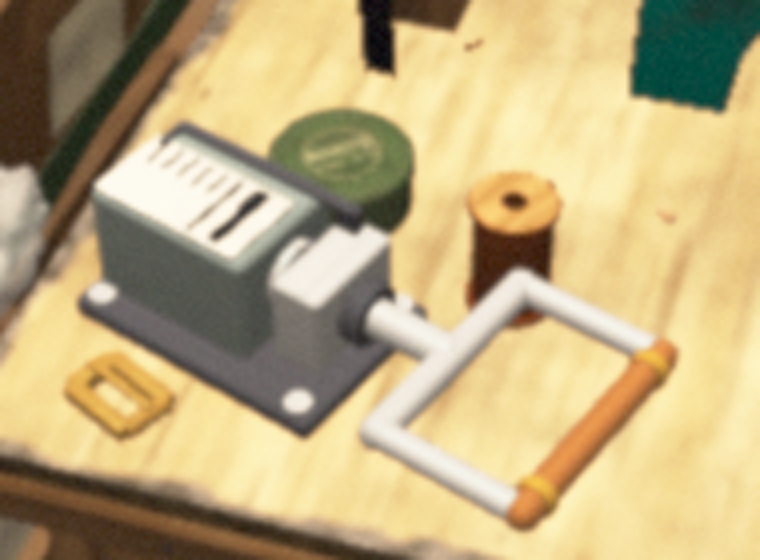

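```bash
python3 -m creep '[[[4,-2,0],8.5,0],[[8,-4,0],17,0],[[12,-6,0],25.5,0],[[16,-8,0],34,0],[[20,-10,0],42.5,0]]'; python3 -m creep '[[[0,0,0],8.5,0],[[0,0,0],17,0],[[0,0,0],25.5,0],[[0,0,0],34,0],[[0,0,0],42.5,0]]';python3 -m creep '[[[0,0,0],8.5,0],[[0,0,0],17,0],[[0,0,0],22,0],[[0,0,0],22,0]]'
python3 - <<'E'
from h import *
o=get_obs();im=snapshot('wrist')[:,:,::-1];cv2.imwrite('pics/w1.png',im);print(o['tcp_pos'],o['orientation'],o['finger_gap'],o['time_s'],o['joints'])
E
```

```text
time_s: 0.65
tcp_pos: [0.5245, 0.2, 0.2302]
orientation: [-3.141, 0.0, 0.828]
force: [0.9, 0.9, 0.8]
finger_gap: 0.0547
grip_force: 0.0
time_s: 1.15
tcp_pos: [0.5254, 0.1987, 0.2302]
orientation: [3.142, 0.001, 0.086]
force: [-0.2, 0.4, 0.0]
finger_gap: 0.0155
grip_force: 0.0
time_s: 1.55
tcp_pos: [0.5255, 0.1986, 0.2302]
orientation: [3.141, 0.001, -0.292]
force: [-0.6, -0.1, -0.4]
finger_gap: 0.0005
grip_force: 0.0
[0.52549856 0.19860687 0.23019087] [ 3.14128950e+00  5.68947009e-04 -2.92301946e-01] 0.0005387667553564961 1.55 [2.20962708e-01 7.07264634e-02 1.69371447e+00 1.55602880e-05
 1.37779621e+00 2.08405790e+00]
```

View pics/w1.png

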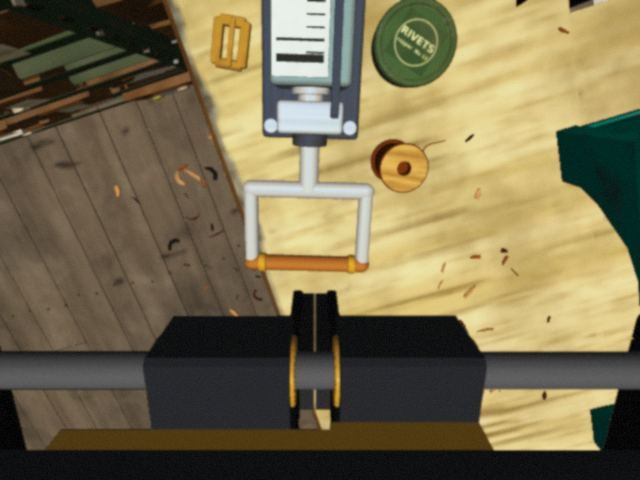

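```bash
python3 - <<'E'
from h import *
o=get_obs();C=cam('wrist',o);im=cv2.imread('pics/w1.png')
h=cv2.cvtColor(im,cv2.COLOR_BGR2HSV)
m=cv2.inRange(h,(5,130,120),(28,255,255));m[:250]=0;m[280:]=0;m[:,:240]=0;m[:,380:]=0
n,l,s,c=cv2.connectedComponentsWithStats(m);k=1+s[1:,4].argmax();r=cv2.minAreaRect(np.argwhere(l==k)[:,::-1].astype(np.float32));print('bar',s[k],r)
g=cv2.inRange(h,(0,0,150),(180,50,255));g[:178]=0;g[202:]=0;g[:,:238]=0;g[:,380:]=0
cols=[(x,np.argwhere(g[:,x])[:,0].mean()) for x in list(range(255,298))+list(range(322,364)) if g[:,x].any()]
p=np.polyfit(*zip(*cols),1);print('yoke',p, np.argwhere(g.any(0))[[0,-1],0])
ey=np.argwhere(g.any(0))[[0,-1],0]
Y=[pt(C,(x,np.polyval(p,x)),.04) for x in ey]
B=[pt(C,q,.04) for q in ((247,264),(369,265))]
ym=(Y[0]+Y[1])/2;bm=pt(C,r[0],.04)
print('yoke',Y,'bar',bm,B)
for P in (Y,B): d=P[0]-P[1];print('yaw',np.degrees(np.arctan2(-d[0],d[1])))
d=ym-bm;print('axis yaw',np.degrees(np.arctan2(d[1],d[0])),np.linalg.norm(d),'window',(ym+bm)/2)
R=Ro.from_euler('xyz',o['orientation']).as_matrix();print('tool shift to window',R.T@((ym+bm)/2-o['tcp_pos']))
y=np.radians(-16.7);
E
```

```text
bar [ 244  253  125   21 1779] ((306.0570373535156, 262.9899597167969), (124.08160400390625, 18.10896110534668), 1.301952600479126)
yoke [3.03261668e-02 1.80415849e+02] [242 373]
yoke [array([0.56409573, 0.2506951 , 0.04      ]), array([0.52961141, 0.14659946, 0.04      ])] bar [0.48482467 0.21886725 0.04      ] [array([0.49881507, 0.26922778, 0.04      ]), array([0.46712574, 0.16601516, 0.04      ])]
yaw -18.32875810395415
yaw -17.06803570184806
axis yaw -18.054757950453368 0.06524133544994996 window [0.51583912 0.20875727 0.04      ]
tool shift to window [-0.01209626 -0.00700191  0.19025999]
```

```bash
python3 -m creep '[[[-1.2,-0.7,4],1,0],[[-1.2,-0.7,8],1,0],[[-1.2,-0.7,12],1,0],[[-1.2,-0.7,12],1,0]]'; python3 -m creep '[[[0,0,2],0,0],[[0,0,4],0,0],[[0,0,6],0,0],[[0,0,8.2],0,0],[[0,0,8.2],0,0]]'
python3 - <<'E'
from h import *
o=get_obs();C=cam('wrist',o);cv2.imwrite('pics/w2.png',snapshot('wrist')[:,:,::-1]);cv2.imwrite('pics/s2.png',cv2.resize(snapshot('side')[190:340,210:410,::-1],None,fx=4,fy=4,interpolation=cv2.INTER_CUBIC));print(o['tcp_pos'],o['orientation'],o['force'])
E
```

```text
time_s: 2.0
tcp_pos: [0.5113, 0.2076, 0.1043]
orientation: [3.135, 0.01, -0.307]
force: [-0.9, 0.0, -0.0]
finger_gap: 0.0007
grip_force: 0.0
time_s: 2.5
tcp_pos: [0.5151, 0.2085, 0.0276]
orientation: [3.14, 0.003, -0.308]
force: [-0.7, -0.2, 0.4]
finger_gap: 0.0004
grip_force: 0.0
[0.51508305 0.20845289 0.02762753] [ 3.13974122e+00  3.00659831e-03 -3.07847333e-01] [-0.68378169 -0.16381094  0.38620083]
```

View pics/w2.png

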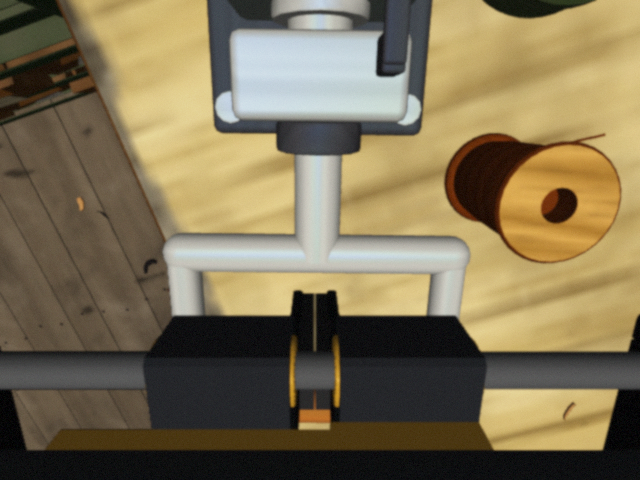

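View pics/s2.png

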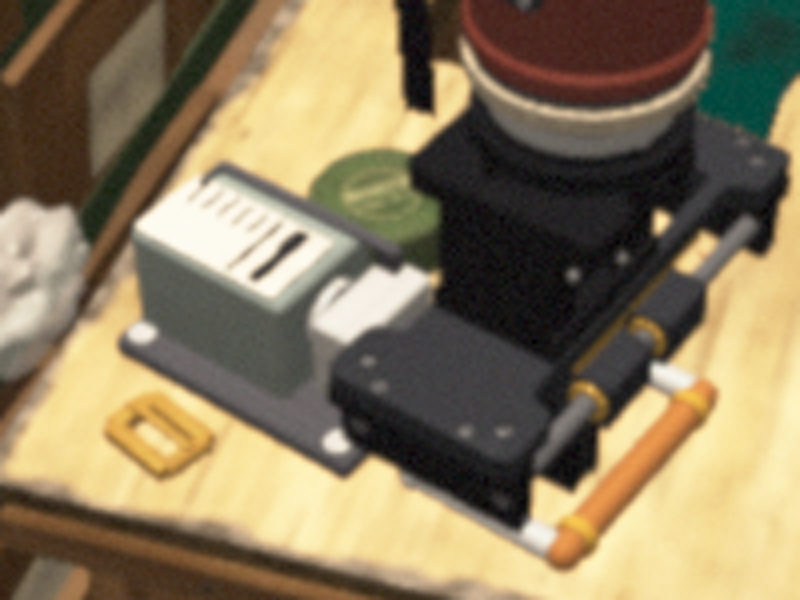

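```bash
python3 -m creep '[[[0.3,0,0],0,0],[[0.6,0,0],0,0],[[0.9,0,0],0,0],[[1.2,0,0],0,0],[[1.4,0,0],0,0]]'; python3 -m creep '[[[0.1,0,0],0,0],[[0.2,0,0],0,0],[[0.3,0,0],0,0],[[0.4,0,0],0,0],[[0.5,0,0],0,0]]';python3 -m creep '[[[0.1,0,0],0,0],[[0.2,0,0],0,0],[[0.3,0,0],0,0],[[0.4,0,0],0,0],[[0.5,0,0],0,0]]'
```

```text
time_s: 3.1
tcp_pos: [0.5301, 0.2044, 0.0288]
orientation: [-3.141, -0.0, -0.309]
force: [0.2, -0.1, 0.4]
finger_gap: 0.0007
grip_force: 0.0
time_s: 3.6
tcp_pos: [0.5329, 0.2034, 0.0283]
orientation: [3.141, 0.003, -0.309]
force: [-4.9, 1.1, 4.4]
finger_gap: 0.0007
grip_force: 3.0
time_s: 4.1
tcp_pos: [0.5376, 0.2019, 0.0283]
orientation: [3.141, 0.003, -0.309]
force: [-5.4, 0.6, 6.2]
finger_gap: 0.0005
grip_force: 3.0
```

```bash
python3 -m creep '[[[0.1,0,0],0,0],[[0.2,0,0],0,0],[[0.3,0,0],0,0],[[0.4,0,0],0,0]]'; python3 -m creep '[[[0.1,0,0],0,0],[[0.2,0,0],0,0],[[0.3,0,0],0,0]]'
```

```text
time_s: 4.5
tcp_pos: [0.5414, 0.2006, 0.0283]
orientation: [3.141, 0.003, -0.309]
force: [-6.0, 1.1, 4.0]
finger_gap: 0.0009
grip_force: 3.0
time_s: 4.8
tcp_pos: [0.5437, 0.1998, 0.0282]
orientation: [3.14, 0.004, -0.309]
force: [-10.5, 2.9, 9.2]
finger_gap: 0.0008
grip_force: 5.1
```

```bash
python3 -m creep '[[[0.1,0,0],0,0],[[0.2,0,0],0,0],[[0.2,0,0],0,0]]'
```

```text
time_s: 5.1
tcp_pos: [0.5437, 0.1998, 0.0282]
orientation: [3.14, 0.008, -0.309]
force: [-15.5, 3.4, 11.4]
finger_gap: 0.0006
grip_force: 7.4
```

```bash
python3 -m creep '[[[-0.5,0,0],0,0],[[-1,0,0],0,0],[[-1.7,0,0],0,0],[[-2.4,0,0],0,0],[[-3,0,0],0,0]]'; python3 -m creep '[[[0,0,0],0,0],[[0,0,0],0,0]]'; python3 -m creep '[[[-0.1,0,0],0,0],[[-0.2,0,0],0,0],[[-0.3,0,0],0,0],[[-0.4,0,0],0,0],[[-0.4,0,0],0,0]]'
```

```text
time_s: 5.6
tcp_pos: [0.5185, 0.208, 0.0285]
orientation: [3.142, 0.0, -0.309]
force: [-0.4, 0.4, 0.1]
finger_gap: 0.0006
grip_force: 0.0
time_s: 5.8
tcp_pos: [0.5191, 0.208, 0.0287]
orientation: [-3.141, -0.0, -0.309]
force: [0.4, 0.6, -0.4]
finger_gap: 0.0005
grip_force: 0.0
time_s: 6.3
tcp_pos: [0.5152, 0.2091, 0.0285]
orientation: [3.142, 0.0, -0.309]
force: [-0.2, 0.5, -0.6]
finger_gap: 0.0002
grip_force: 0.0
```

```bash
python3 - <<'E'
from h import *
o=get_obs();C=cam('wrist',o);print(o['tcp_pos'],o['force'])
cv2.imwrite('pics/w3.png',snapshot('wrist')[:,:,::-1]);cv2.imwrite('pics/s3.png',cv2.resize(snapshot('side')[200:320,220:380,::-1],None,fx=5,fy=5,interpolation=cv2.INTER_CUBIC))
E
```

```text
[0.51519758 0.20911108 0.02850096] [-0.20137772  0.45608401 -0.58780723]
```

View pics/w3.png

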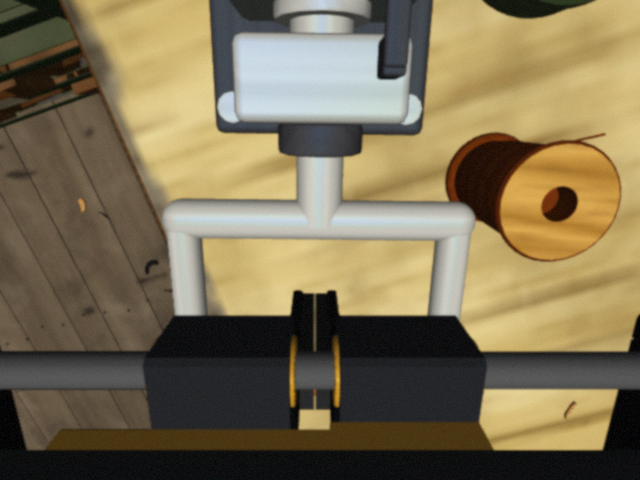

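View pics/s3.png

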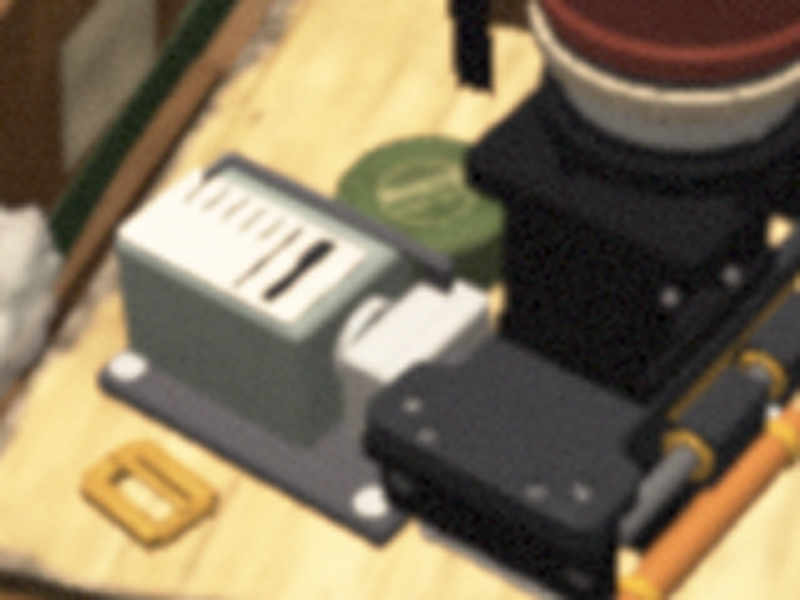

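```bash
python3 -m creep '[[[-0.1,0,0],0,0],[[-0.2,0,0],0,0],[[-0.3,0,0],0,0],[[-0.4,0,0],0,0],[[-0.5,0,0],0,0]]'; python3 -m creep '[[[-0.1,0,0],0,0],[[-0.2,0,0],0,0],[[-0.3,0,0],0,0],[[-0.4,0,0],0,0],[[-0.5,0,0],0,0]]'
python3 - <<'E'
from h import *
p=np.array([.51519758,.20911108,.0285]);o=dict(tcp_pos=p,orientation=[3.142,0,-.309]);C=cam('wrist',o)
y=pt(C,(319,219),.04);c=pt(C,(320,154),.045);d=y-c;print('yoke',y,'collar',c,np.hypot(*d[:2]))
E
```

```text
time_s: 6.9
tcp_pos: [0.5107, 0.2107, 0.0286]
orientation: [-3.141, -0.0, -0.309]
force: [1.3, -0.7, 0.3]
finger_gap: 0.0001
grip_force: 0.8
time_s: 7.4
tcp_pos: [0.506, 0.2122, 0.0286]
orientation: [-3.141, -0.0, -0.309]
force: [2.6, -0.5, -0.3]
finger_gap: 0.0004
grip_force: 1.4
yoke [0.55843979 0.19382343 0.04      ] collar [0.58038223 0.18660735 0.045     ] 0.023098539330410745
```

```bash
for i in 1; do python3 -m creep '[[[-0.1,0,0],0,0],[[-0.2,0,0],0,0],[[-0.3,0,0],0,0],[[-0.4,0,0],0,0],[[-0.5,0,0],0,0]]'; done; python3 -m creep '[[[-0.1,0,0],0,0],[[-0.2,0,0],0,0],[[-0.3,0,0],0,0],[[-0.4,0,0],0,0],[[-0.5,0,0],0,0]]';python3 -m creep '[[[-0.1,0,0],0,0],[[-0.2,0,0],0,0],[[-0.3,0,0],0,0],[[-0.4,0,0],0,0],[[-0.5,0,0],0,0]]'; python3 -m creep '[[[-0.1,0,0],0,0],[[-0.2,0,0],0,0],[[-0.3,0,0],0,0],[[-0.4,0,0],0,0],[[-0.5,0,0],0,0]]'
python3 - <<'E'
from h import *
o=get_obs();print(o['tcp_pos'],o['force'])
cv2.imwrite('pics/s4r.png',snapshot('side')[:,:,::-1])
im=cv2.imread('pics/s4r.png');cv2.imwrite('pics/s4.png',cv2.resize(im[220:290,230:320],None,fx=8,fy=8,interpolation=cv2.INTER_CUBIC))
E
```

```text
time_s: 7.9
tcp_pos: [0.5012, 0.2137, 0.0286]
orientation: [-3.141, -0.001, -0.309]
force: [4.6, 0.6, -1.9]
finger_gap: 0.0005
grip_force: 2.0
time_s: 8.4
tcp_pos: [0.4965, 0.2153, 0.0287]
orientation: [-3.141, -0.001, -0.309]
force: [5.9, 0.3, -2.7]
finger_gap: 0.0006
grip_force: 2.6
time_s: 8.9
tcp_pos: [0.4921, 0.2167, 0.0287]
orientation: [-3.141, -0.001, -0.309]
force: [6.6, -0.5, -2.5]
finger_gap: 0.0001
grip_force: 3.2
time_s: 9.4
tcp_pos: [0.4877, 0.2182, 0.0288]
orientation: [-3.141, -0.002, -0.309]
force: [7.2, 0.2, -5.0]
finger_gap: 0.0004
grip_force: 3.8
[0.4876808  0.21822359 0.02877972] [ 7.15545739  0.24082371 -5.04778305]
```

View pics/s4.png

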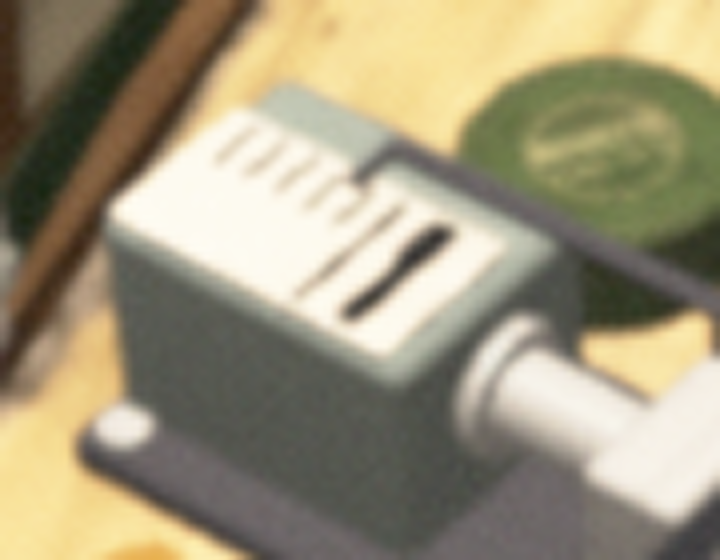

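```bash
python3 - <<'E'
from h import *
C=cam('side');a=-.309;u=np.array([np.cos(a),np.sin(a),0]);v=np.array([-u[1],u[0],0])
og=np.array([.5584,.1938,0])+.075*u
f=lambda c,z:(lambda p:(round(1e3*(p-og)@u,1),round(1e3*(p-og)@v,1)))(pt(C,(230+(c[0]+.5)/8-.5,220+(c[1]+.5)/8-.5),z))
for n,c,z in [('tip',(358,181),.068),('t0',(232,146),.064),('t2',(262,155),.064),('t4',(290,171),.064),('t6',(319,188),.064),('t8',(348,205),.064),('long lo',(300,297),.064),('long hi',(392,210),.064),('bar lo',(350,315),.064),('bar hi',(442,235),.064)]: print(n,f(c,z))
E
```

```text
tip (np.float64(35.6), np.float64(-8.6))
t0 (np.float64(66.8), np.float64(-5.5))
t2 (np.float64(59.9), np.float64(-6.9))
t4 (np.float64(52.0), np.float64(-6.4))
t6 (np.float64(43.8), np.float64(-5.7))
t8 (np.float64(35.6), np.float64(-5.1))
long lo (np.float64(25.9), np.float64(21.7))
long hi (np.float64(27.4), np.float64(-9.1))
bar lo (np.float64(14.5), np.float64(20.0))
bar hi (np.float64(14.4), np.float64(-9.0))
```

```bash
cat > g.py <<'E'
from h import *
a=-.309;u=np.array([np.cos(a),np.sin(a),0])
def yoke(im,o):
    h=cv2.cvtColor(im,cv2.COLOR_BGR2HSV);g=cv2.inRange(h,(0,0,120),(180,70,255));g[:160]=0;g[285:]=0
    C=cam('wrist',o);r=[]
    for x in list(range(225,285,4))+list(range(360,420,4)):
        w=np.flatnonzero(g[:,x]); 
        if len(w): r.append((x,np.median(w),len(w)))
    r=np.array(r);return pt(C,(np.median(r[:,0]),np.median(r[:,1])),.04),np.median(r[:,1:],0)
def gauge():
    o=get_obs();im=snapshot('wrist')[:,:,::-1];p,q=yoke(im,o)
    o3=dict(tcp_pos=[.51519758,.20911108,.0285],orientation=[3.142,0,-.309]);p3,q3=yoke(cv2.imread('pics/w3.png'),o3)
    print('t',o['time_s'],'gauge mm',1e3*(p3-p)@u,q,q3,'F',o['force']@u)
    return im
E
python3 - <<'E'
from g import *
cv2.imwrite('pics/w5.png',gauge())
E
```

```text
t 9.45 gauge mm 28.899192782461217 [219.25  37.  ] [220.25  37.  ] F 7.0754872315661945
```

```bash
python3 -m creep '[[[-0.1,0,0],0,0],[[-0.2,0,0],0,0],[[-0.3,0,0],0,0],[[-0.4,0,0],0,0],[[-0.5,0,0],0,0]]'; python3 -m creep '[[[-0.1,0,0],0,0],[[-0.2,0,0],0,0],[[-0.3,0,0],0,0],[[-0.4,0,0],0,0],[[-0.5,0,0],0,0]]'; python3 - <<'E'
from g import *
gauge();cv2.imwrite('pics/s5r.png',snapshot('side')[:,:,::-1])
im=cv2.imread('pics/s5r.png');cv2.imwrite('pics/s5.png',cv2.resize(im[220:290,230:320],None,fx=8,fy=8,interpolation=cv2.INTER_CUBIC))
E
```

```text
time_s: 10.0
tcp_pos: [0.4833, 0.2197, 0.0288]
orientation: [-3.141, -0.003, -0.309]
force: [8.6, -1.2, -5.4]
finger_gap: 0.0004
grip_force: 4.3
time_s: 10.5
tcp_pos: [0.4788, 0.2211, 0.0289]
orientation: [-3.14, -0.003, -0.309]
force: [10.0, -0.3, -5.4]
finger_gap: 0.0006
grip_force: 4.9
t 10.5 gauge mm 37.931553690267705 [218.75  37.  ] [220.25  37.  ] F 9.673864590612569
```

View pics/s5.png

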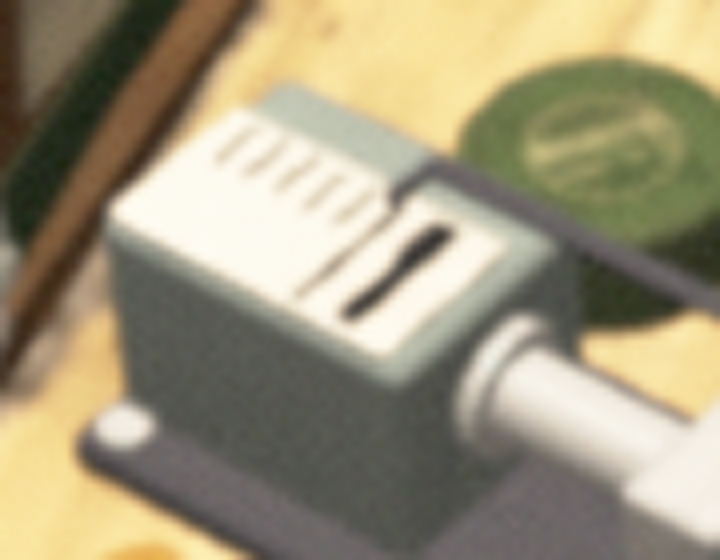

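```bash
python3 - <<'E'
from g import *
C=cam('side');og=np.array([.5584,.1938,0])+.075*u;v=np.array([-u[1],u[0],0])
for n,q,z in [('tip s3',(260.6,236.2),.068),('tip s4',(274.3,242.2),.068),('tip s5',(278.6,245.3),.068)]:
    p=pt(C,q,z)-og;print(n,1e3*p@u,1e3*p@v)
# dark tip centroid in the raw pictures, near the tip
for f,c in (('pics/side0.png',(261,236)),('pics/s4r.png',(274,242)),('pics/s5r.png',(279,246))):
    im=cv2.imread(f);g=cv2.cvtColor(im,cv2.COLOR_BGR2GRAY);print(f,c);print(g[c[1]-7:c[1]+7,c[0]-6:c[0]+8])
E
```

```text
tip s3 63.40085558940147 -7.159114168751259
tip s4 35.57181044363655 -8.584225573772242
tip s5 25.118320724840718 -6.709311876663835
pics/side0.png (261, 236)
[[ 99 150 191 211 219 215 209 207 202 197 195 197 205 217]
 [124 171 201 215 216 214 208 198 192 173 157 157 172 198]
 [147 184 209 218 215 209 197 188 164 135 119 115 126 149]
 [165 196 215 219 216 202 185 156 125 101  98 102 103 109]
 [180 205 219 225 224 196 155 125 110 119 130 126 110 103]
 [199 215 227 235 231 186 132 127 152 173 179 173 153 130]
 [218 230 240 243 228 160 130 174 214 219 206 197 189 178]
 [233 245 247 246 231 181 186 227 242 240 224 217 211 199]
 [246 249 248 240 218 211 238 245 247 239 228 234 233 222]
 [249 248 240 222 222 241 247 248 240 222 227 243 245 240]
 [249 244 221 220 240 247 244 236 221 222 240 247 247 238]
 [249 242 231 242 247 241 226 209 219 240 245 242 235 218]
 [249 248 247 249 247 230 218 228 242 246 239 218 214 228]
 [250 249 250 250 248 242 243 247 248 241 220 216 237 245]]
pics/s4r.png (274, 242)
[[196 193 193 192 192 195 195 194 190 190 198 203 214 220]
 [201 195 194 196 192 194 195 1
[... 887 characters left out ...]
9 232 220 209 195 184 169 149 119 100  98 102 103]
 [238 245 245 235 225 197 165 135 108 105 119 124 111 102]
 [245 247 240 231 227 188 127 100 108 142 168 170 153 134]
 [247 238 220 221 224 168 106 124 170 201 197 193 184 179]
 [235 219 220 238 236 184 126 172 227 237 225 216 202 194]
 [209 221 240 245 236 195 164 209 241 246 241 229 217 211]
 [227 241 245 236 203 174 208 239 246 243 232 211 212 215]
 [246 246 237 204 180 208 239 246 240 213 158 124 134 171]
 [246 235 212 200 223 239 245 235 198 139  94  64  77 147]
 [232 208 209 236 245 246 235 195 127  83  61  71 128 198]
 [191 210 239 247 248 243 207 134  74  62  77 130 198 238]
 [208 238 247 249 246 231 163  86  62  93 144 201 238 247]]
```

```bash
python3 -m creep '[[[-0.1,0,0],0,0],[[-0.17,0,0],0,0],[[-0.17,0,0],0,0],[[-0.17,0,0],0,0]]'; python3 - <<'E'
from g import *
gauge()
E
```

```text
time_s: 11.0
tcp_pos: [0.4773, 0.2216, 0.0289]
orientation: [-3.14, -0.004, -0.309]
force: [10.1, -1.3, -5.9]
finger_gap: 0.0005
grip_force: 4.9
t 11.0 gauge mm 39.336422208918705 [218.25  37.  ] [220.25  37.  ] F 9.982866611798771
```

Gauge about 39.5 mm, 10 N. Hold for over two seconds here.

```bash
H='x'; python3 -m creep '[[[-0.03,0,0],0,0],[[-0.03,0,0],0,0],[[-0.03,0,0],0,0],[[-0.03,0,0],0,0],[[-0.03,0,0],0,0]]'; python3 -m creep '[[[0,0,0],0,0],[[0,0,0],0,0],[[0,0,0],0,0],[[0,0,0],0,0],[[0,0,0],0,0]]';python3 -m creep '[[[0,0,0],0,0],[[0,0,0],0,0],[[0,0,0],0,0],[[0,0,0],0,0],[[0,0,0],0,0]]';python3 -m creep '[[[0,0,0],0,0],[[0,0,0],0,0],[[0,0,0],0,0],[[0,0,0],0,0],[[0,0,0],0,0]]';python3 -m creep '[[[0,0,0],0,0],[[0,0,0],0,0],[[0,0,0],0,0],[[0,0,0],0,0],[[0,0,0],0,0]]'; python3 -m creep '[[[0,0,0],0,0],[[0,0,0],0,0],[[0,0,0],0,0],[[0,0,0],0,0],[[0,0,0],0,0]]'; python3 -c 'from g import *;gauge()'
```

```text
time_s: 11.55
tcp_pos: [0.4771, 0.2217, 0.0289]
orientation: [-3.14, -0.004, -0.309]
force: [9.9, -1.0, -5.6]
finger_gap: 0.0005
grip_force: 5.0
time_s: 12.05
tcp_pos: [0.4771, 0.2217, 0.0289]
orientation: [-3.14, -0.004, -0.309]
force: [10.8, -1.0, -6.2]
finger_gap: 0.0005
grip_force: 5.0
time_s: 12.55
tcp_pos: [0.4771, 0.2217, 0.0289]
orientation: [-3.14, -0.004, -0.309]
force: [11.1, -1.5, -5.8]
finger_gap: 0.0006
grip_force: 5.0
time_s: 13.05
tcp_pos: [0.4771, 0.2217, 0.0289]
orientation: [-3.14, -0.004, -0.309]
force: [10.7, -1.4, -5.5]
finger_gap: 0.0004
grip_force: 5.0
time_s: 13.55
tcp_pos: [0.4771, 0.2217, 0.0289]
orientation: [-3.14, -0.004, -0.309]
force: [10.4, -0.6, -6.1]
finger_gap: 0.0006
grip_force: 5.0
time_s: 14.05
tcp_pos: [0.4771, 0.2217, 0.0289]
orientation: [-3.14, -0.004, -0.309]
force: [10.8, -1.3, -6.3]
finger_gap: 0.0004
grip_force: 5.0
t 14.05 gauge mm 39.59720529068284 [218.25  37.  ] [220.25  37.  ] F 10.718495043970977
```

```bash
python3 -m creep '[[[0.1,0,0],0,0],[[0.2,0,0],0,0],[[0.3,0,0],0,0],[[0.4,0,0],0,0],[[0.5,0,0],0,0]]'; python3 -m creep '[[[0.1,0,0],0,0],[[0.2,0,0],0,0],[[0.3,0,0],0,0],[[0.4,0,0],0,0],[[0.5,0,0],0,0]]'; python3 -m creep '[[[0.1,0,0],0,0],[[0.2,0,0],0,0],[[0.3,0,0],0,0],[[0.4,0,0],0,0],[[0.5,0,0],0,0]]'; python3 -m creep '[[[0.1,0,0],0,0],[[0.2,0,0],0,0],[[0.3,0,0],0,0],[[0.4,0,0],0,0],[[0.5,0,0],0,0]]'; python3 -m creep '[[[0.1,0,0],0,0],[[0.2,0,0],0,0],[[0.3,0,0],0,0],[[0.4,0,0],0,0],[[0.5,0,0],0,0]]'; python3 -m creep '[[[0.1,0,0],0,0],[[0.2,0,0],0,0],[[0.3,0,0],0,0],[[0.4,0,0],0,0],[[0.5,0,0],0,0]]'; python3 -c 'from g import *;gauge()'
```

```text
time_s: 14.6
tcp_pos: [0.4815, 0.2202, 0.0288]
orientation: [-3.141, -0.003, -0.309]
force: [8.8, -0.5, -6.0]
finger_gap: 0.0005
grip_force: 4.3
time_s: 15.1
tcp_pos: [0.486, 0.2188, 0.0288]
orientation: [-3.141, -0.002, -0.309]
force: [8.3, -0.2, -4.8]
finger_gap: 0.0005
grip_force: 3.8
time_s: 15.6
tcp_pos: [0.4904, 0.2173, 0.0287]
orientation: [-3.141, -0.002, -0.309]
force: [7.4, -1.1, -3.1]
finger_gap: 0.0003
grip_force: 3.2
time_s: 16.1
tcp_pos: [0.4948, 0.2158, 0.0287]
orientation: [-3.141, -0.001, -0.309]
force: [6.1, 0.3, -2.5]
finger_gap: 0.0006
grip_force: 2.6
time_s: 16.6
tcp_pos: [0.4992, 0.2144, 0.0286]
orientation: [-3.141, -0.0, -0.309]
force: [4.7, -0.1, -1.2]
finger_gap: 0.0006
grip_force: 2.1
time_s: 17.1
tcp_pos: [0.5038, 0.2128, 0.0285]
orientation: [3.142, 0.0, -0.309]
force: [3.7, 0.9, -0.8]
finger_gap: 0.0007
grip_force: 1.5
t 17.1 gauge mm 11.698838668586813 [219.5  37. ] [220.25  37.  ] F 3.2841853376831343
```

```bash
python3 -m creep '[[[0.1,0,0],0,0],[[0.2,0,0],0,0],[[0.3,0,0],0,0],[[0.4,0,0],0,0],[[0.5,0,0],0,0]]'; python3 -m creep '[[[0.1,0,0],0,0],[[0.2,0,0],0,0],[[0.3,0,0],0,0],[[0.4,0,0],0,0],[[0.5,0,0],0,0]]'; python3 -m creep '[[[0.1,0,0],0,0],[[0.2,0,0],0,0],[[0.3,0,0],0,0],[[0.4,0,0],0,0],[[0.5,0,0],0,0]]';  python3 -c 'from g import *;gauge()'
```

```text
time_s: 17.65
tcp_pos: [0.5085, 0.2112, 0.0285]
orientation: [3.141, 0.0, -0.309]
force: [1.4, -0.5, -0.1]
finger_gap: 0.0004
grip_force: 0.8
time_s: 18.15
tcp_pos: [0.513, 0.2096, 0.0283]
orientation: [3.141, 0.001, -0.309]
force: [2.0, 0.1, -0.3]
finger_gap: 0.0005
grip_force: 0.2
time_s: 18.65
tcp_pos: [0.5181, 0.2082, 0.0284]
orientation: [3.141, 0.0, -0.309]
force: [-0.4, 0.6, 0.2]
finger_gap: 0.0005
grip_force: 0.0
t 18.65 gauge mm -0.48858789948036174 [227.25  37.  ] [220.25  37.  ] F -0.5541603836103866
```

```bash
python3 -m creep '[[[0.3,0,0],0,0],[[0.6,0,0],0,0],[[0.9,0,0],0,0],[[1.1,0,0],0,0],[[1.1,0,0],0,0]]';  python3 -c 'from g import *;gauge()'; python3 -m creep '[[[0,0,-1],0,0],[[0,0,-3],0,0],[[0,0,-5],0,0],[[0,0,-8],0,0],[[0,0,-11],0,0]]'; python3 -m creep '[[[0,0,-3],0,0],[[0,0,-6],0,0],[[0,0,-6],0,0],[[0,0,-6],0,0]]'
python3 - <<'E'
from g import *
o=get_obs();im=snapshot('wrist')[:,:,::-1];cv2.imwrite('pics/w9.png',im);C=cam('wrist',o);h=cv2.cvtColor(im,cv2.COLOR_BGR2HSV)
y0=np.array([.5584,.1938,.04])
q=px(C,y0);b=px(C,y0-.065*u);print('predicted yoke px',q,'bar px',b)
v=np.array([-u[1],u[0],0]);
x,yy=px(C,y0+.025*v).astype(int);g=cv2.inRange(h,(0,0,120),(180,70,255));w=np.flatnonzero(g[yy-15:yy+16,x])+yy-15;print('yoke rows',w.min(),w.max(),'expected',px(C,y0+.025*v))
S=snapshot('side')[:,:,::-1].astype(int);S0=cv2.imread('pics/side0.png').astype(int);D=np.abs(S-S0).max(2)[225:320,230:310];D=cv2.medianBlur((D>50).astype(np.uint8),3);print('changed px by block (tester/tin/buckle area)',D.sum());ys,xs=np.nonzero(D);print((xs.min()+230,xs.max()+230,ys.min()+225,ys.max()+225) if len(xs) else '')
print(o['time_s'],o['tcp_pos'],o['force'],np.abs(o['qd']).max())
E
```

```text
time_s: 19.2
tcp_pos: [0.529, 0.2047, 0.0286]
orientation: [-3.141, -0.0, -0.309]
force: [-0.7, -0.2, -0.5]
finger_gap: 0.0002
grip_force: 0.0
t 19.2 gauge mm -2.1916258697487776 [253.  46.] [220.25  37.  ] F -0.6549443221644413
time_s: 19.75
tcp_pos: [0.5282, 0.2049, 0.14]
orientation: [3.141, 0.0, -0.309]
force: [1.2, 1.1, 1.0]
finger_gap: 0.0007
grip_force: 0.0
time_s: 20.15
tcp_pos: [0.5291, 0.205, 0.2]
orientation: [-3.14, -0.002, -0.309]
force: [-0.6, -0.5, 0.3]
finger_gap: 0.0003
grip_force: 0.0
predicted yoke px [317.5748953  183.03202345] bar px [317.37953118 263.4819518 ]
yoke rows 173 191 expected [284.67543316 183.01513442]
changed px by block (tester/tin/buckle area) 49
(np.int64(304), np.int64(309), np.int64(295), np.int64(308))
20.15 [0.52908567 0.20503847 0.19996383] [-0.5569757  -0.46793867  0.34106461] 0.0384699075531339
```

```bash
python3 -c 'from station import *;print(close_job())'
```

```text
the job is handed in; nothing more can be done
None
```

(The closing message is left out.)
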